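# Put the lapping machine in third and start it

## Robot

A 7-joint arm with a two-finger parallel gripper is mounted at the origin on the work surface. World frame = base frame: x ahead of the robot, y to its left, z up, the work surface at z = 0. Lengths are in m, angles in rad, forces in N, time in s.
With the tool pointing down it reaches from about 0.425 to 0.925 m from the base axis. Payload 6.8 kg.
Tool frame: the origin (TCP) lies at the very end of the fingers, on their centre line; the grasp point (between the pads) lies 19 mm behind it; z points along the fingers, x is the direction in which the jaws open and shut, and the axes are right-handed (so a half turn about z gives the same grasp; the last joint's range is limited). The gripper opens to 88 mm and grips with 3 to 60 N. Pads are 20 mm wide; open, the fingers measure 115 mm over their backs; the gripper's body (75 mm by 178 mm) begins 61 mm behind the grasp point.
Start: joints at [1.218, 0.477, 0.022, 1.555, -0.011, 1.109, -0.083], TCP at [0.164, -0.655, 0.223] pointing down, gripper open.
Joint ranges: [-2.96, 2.96], [-0.34, 2.1], [-1.41, 1.46], [0.24, 2.44], [-1.37, 4.51], [0.17, 1.92], [-2.96, 2.96]. Speed limits (rad/s): [2.39, 2.39, 3.14, 3.14, 3.14, 3.14, 3.14].

## Interface

Orientations are given as a unit quaternion [w, x, y, z].
In Python, from cell import manip gives the robot as it stands.
- The arm moves only by the tool step_arm, never from a script. Its argument "steps" is a list of rows, each a list of 3 entries, a list of its own where there are three numbers: the turn, a rotation vector about the tool's x, y, z in degrees, then the shift along the tool's x, y, z in mm, then the closure in counts, from 0 (fully open) to 255 (shut). A call has exactly 10 rows; each row shifts and turns the commanded pose from where the row before left it, along the tool's axes as they then stand; what a row does not reach is not made up. A row lasts 1/8 s, in which the tool goes at most 62.5 mm and 10.7 degrees, less where a joint would pass 70% of its speed; a pose out of reach is approached as far as the arm can. A call with a gripper value outside its range is refused whole. The fingers move at their own pace and stop on an object; "squeeze" is the grip in N (left out, the last holds). Time passes only in rows, so rows that do not move let the fingers close, or fill a call up. It gives the time, the measured TCP pose, the force and the opening at its end, in the units of the state.
- manip.sense(): the state, without advancing time (a new reading comes with each control period).
- manip.read_camera(name): name is "scene" or "top" or "wrist"; returns a dict with "pixels" (400x640x3 uint8, blue, green, red), "intrinsics" (3x3 intrinsics, pixels), "R" (3x3) and "t" (3): a world point X has camera coordinates R X + t. Camera axes: x right, y down, z forward; pixel columns grow to the right and rows downward; lengths in m; the calibration is good to about 2 mm. A picture is of the moment at which its call begins. There is no depth.
- manip.hand_in(): hands the job in, once; it reports no verdict.
The state is a dict: "time": time; "joint_pos": joint angles; "joint_velocities": joint speeds; "joint_efforts": joint torques, N m; "tool_pos": TCP position; "eef_rot": TCP orientation; "contact_force": force on the tool from outside, world axes, zero at the start; "wrist_torque": the same for the moment, N m; "grip_width": opening from 0.0 (shut) to 1.0 (fully open).
Only numpy, scipy, OpenCV 4.12 (cv2) and the standard library are available. Lean on these libraries where they do the work, as an engineer would, in place of code of your own. Each camera call takes 0.05 s, during which the arm holds its last target.

## Task

The bench lapping machine has been left in its left-hand gears; it is wanted running in third. Using only pushes of the fingertips, never gripping the gearstick or forcing it, bring the stick along its slot to the cross channel of the H gate, push it across to the right, then forward (away from the robot) until it is fully home in the third slot, the far right one with three dots punched beside it. Once it is in third, press the flat start button right down and let it go; leave the mushroom stop button and everything else on the machine and bench where it is.

Things in the scene. Friction and masses are not known exactly. Their poses are not given: they have to be found in the camera images.
- machine: Bench lapping machine, fixed: cream housing 400 mm deep (x), 500 mm wide (y), deck 130 mm high; origin under its centre. +x points forward, away from the operator's (robot's) side, +y to the operator's left. Splash bowl (rim 45 mm above the deck) and water spout on the left, gear tower right of the middle, buttons at the near right edge of the deck
- gate: Steel H-gate plate, 110 x 110 x 5 mm, level on the grey gear tower; origin at the centre of its top face (35 mm above the deck), axes as the machine's. A cross channel runs along y through the origin, 20 mm wide. Four slots, 16 mm wide, run along x, 14 mm left and right: far left is first (one dot), near left second, far right third (three dots), near right fourth
- shift_across (a joint): Sideways lean of the gearstick, rad: 0 upright, positive to the operator's right (-y of gate). The left slots lie at -0.2, the right ones at +0.2; end stops at -0.212 and +0.212. A slot leaves about 0.03 of play. The stick can cross only while shift_fore is within about 0.06 of 0: solid round-ended tongues between the slots block it elsewhere
- shift_fore (a joint): Fore-and-aft lean of the gearstick, rad: 0 in the cross channel (neutral), positive forward (+x of gate). First and third are fully home at the end stop +0.285, second and fourth at -0.285. Starts anywhere along the left-hand slots
- knob_center (a point): Centre of the black ball knob, 38 mm diameter, atop the 12 mm steel gearstick, 170 mm from the stick's pivot, which lies 70 mm straight below the gate's origin. The knob is thus about 100 mm above the plate; 10 mm of knob travel is 0.06 rad. About 4 N at the knob moves it either way, and friction keeps it where it is left
- start_top (a point): Centre of the top of the flat round steel start button, 32 mm diameter, on the deck between the tower and the front edge of the machine; it goes straight down 6 mm with about 5 N and springs back. Its top stands 10 mm above its round dark housing, 44 mm across
- start (a joint): Travel of the start button, m: 0 up, 0.006 fully down
- stop_top (a point): Centre of the top of the stop button, a black mushroom head 44 mm across, 90 mm to the right of the start button and 21 mm higher than it. To be left alone
- stop (a joint): Travel of the stop button, m: 0 up, 0.006 fully down
- dropper: small amber dropper bottle with a black cap, 36 mm across, 85 mm tall, standing on the deck just behind the gear tower; origin at the centre of its underside. To be left where it stands
- chuck: turned steel specimen chuck, 48 mm foot, 42 mm tall, standing on the deck left of the start button; origin at the centre of its underside. To be left where it stands
- mount: buff resin specimen mount, a disc 32 mm across and 22 mm tall, on the deck in front of the splash bowl; origin at the centre of its underside. To be left where it stands
- slide_box: open cardboard box of glass slides, 85 x 110 x 35 mm, on the bench right of the machine; origin at the centre of its underside. To be left where it stands
- cup: white plastic sample cup of mud with a wooden stick standing in it, 80 mm across, cup 85 mm and stick 125 mm tall, on the bench; origin at the centre of its underside. To be left where it stands
- wash_bottle: white wash bottle with a bent spout, 68 mm across, 195 mm tall, on the bench right of the machine; origin at the centre of its underside. To be left where it stands
- petri: covered glass dish, 94 mm across, 17 mm tall, on the bench; origin at the centre of its underside. To be left where it stands
- brush: wooden-handled brush lying on the bench on the right, under 250 mm long and 30 mm high; origin underneath it. To be left where it stands

How it is judged:
By the outcome, as a careful person would: the job done as asked, in the order asked, and still so for the second after the job is handed in, with the robot touching nothing.
It also fails if it takes over 64 s, if anything falls off the work surface, if the arm or the gripper's body presses on something with over 40 N, if the wrist force passes 120 N, or if a joint passes its speed limit or range.

## Working session

There is one attempt and no reset: what is moved stays moved. The work goes in short steps, Python scripts to look and compute and a tool call to move; the robot and the scene stay as the last step left them, time stands still between calls to the robot, and variables do not carry over. Pictures are saved under pics/ and viewed, and the job is handed in when it is done.

Besides the shell and the picture viewer there is one more tool, called after "Emit:" as a command line: name --argument value ..., lists and objects as JSON in quotes. step_arm: Moves the arm, as the interface text tells. Its arguments: {"type":"object","properties":{"steps":{"type":"array"},"squeeze":{"type":"number"}},"required":["steps"]}

```bash
mkdir -p pics; ls
python3 - <<'E'
from cell import manip
import cv2,numpy as np
s=manip.sense()
print(s)
for n in("scene","top","wrist"):
    c=manip.read_camera(n); cv2.imwrite(f"pics/{n}0.png",c["pixels"])
    print(n,c["intrinsics"],c["R"],c["t"], -np.array(c["R"]).T@np.array(c["t"]))
E
```

```text
pics
{'time': 0.0, 'joint_pos': array([ 1.21790494,  0.47778799,  0.0223253 ,  1.55642791, -0.01150133,
        1.10932738, -0.08308007]), 'joint_velocities': array([-0.00032496, -0.00117327,  0.00047853,  0.00065399, -0.00076336,
       -0.00208428,  0.00078048]), 'joint_efforts': array([-9.66512562e-04, -5.82844520e+01,  1.53489724e+00, -2.72599053e+01,
       -5.41491550e-02,  1.68523681e-02,  1.83736188e-04]), 'tool_pos': array([ 0.16343632, -0.65429162,  0.22169953]), 'eef_rot': array([-5.09370103e-04,  7.88164099e-01, -6.15464477e-01, -7.55716906e-04]), 'contact_force': array([-0.00666896, -0.29085668,  0.63299566]), 'wrist_torque': array([0.02745576, 0.05387253, 0.00386624]), 'grip_width': 0.9982124960315264}
scene [[452.9629725    0.         316.69866004]
 [  0.         452.9629725  201.91676208]
 [  0.           0.           1.        ]] [[-0.61337478  0.789531   -0.02030202]
 [ 0.54821539  0.40711467 -0.73055974]
 [-0.56853432 -0.4592368  -0.68254691]] [ 0.40114614 -0.12488557  1.55175663] [1.19674402 0.44674918 0.9760544 ]
top [[482.06565917   0.         317.33281054]
 [  0.         482.06565917 186.58207001]
 [  0.           0.           1.        ]] [[-0.00806678 -0.99996233 -0.00320505]
 [-0.99005647  0.00843693 -0.14041722]
 [ 0.14043897  0.00204046 -0.99008724]] [-0.0409983   0.5378928   1.74712305] [ 0.28684937 -0.04909986  1.80520224]
wrist [[297.59367672   0.         325.69840175]
 [  0.         297.59367672 196.91650052]
 [  0.           0.           1.        ]] [[ 2.42176177e-01 -9.70232240e-01 -3.14923548e-04]
 [-9.38086273e-01 -2.34235173e-01  2.55201935e-01]
 [-2.47678911e-01 -6.15084034e-02 -9.66887725e-01]] [-0.67402585 -0.0293116   0.38968442] [ 0.2322528  -0.63685855  0.3840492 ]
```

View pics/scene0.png

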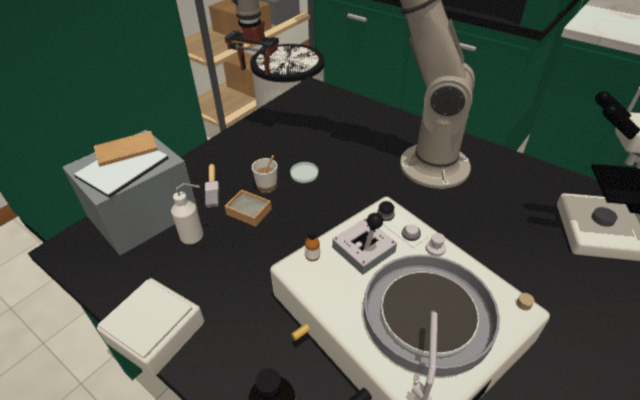

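View pics/top0.png

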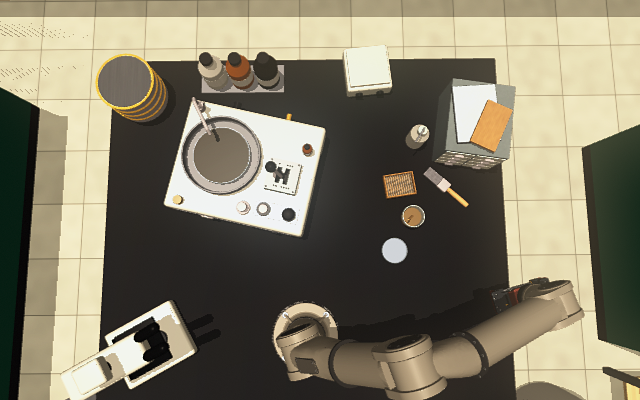

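View pics/wrist0.png

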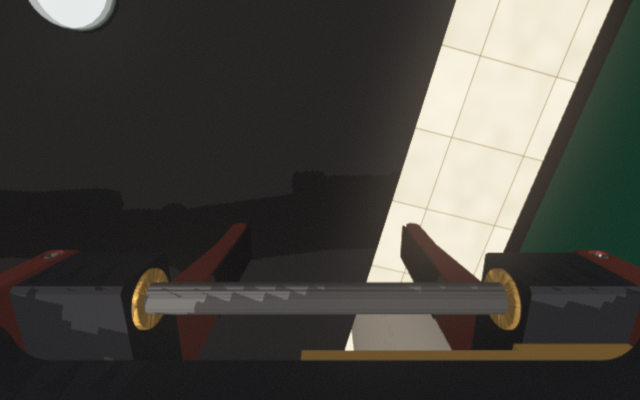

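The scene shows the machine at lower right, with the knob at about (375,220) px. In the top view the gate is at about (283,176), the knob (271,167), start (263,209), stop (288,214) and chuck (243,207). I'll zoom in.

Run:
```python
import cv2
a=cv2.imread("pics/top0.png")[130:240,220:340]; cv2.imwrite("pics/top0z.png",cv2.resize(a,None,fx=5,fy=5,interpolation=cv2.INTER_CUBIC))
a=cv2.imread("pics/scene0.png")[185:285,290:460]; cv2.imwrite("pics/scene0z.png",cv2.resize(a,None,fx=4.5,fy=4.5,interpolation=cv2.INTER_CUBIC))
```

```text
(no output)
```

View pics/top0z.png

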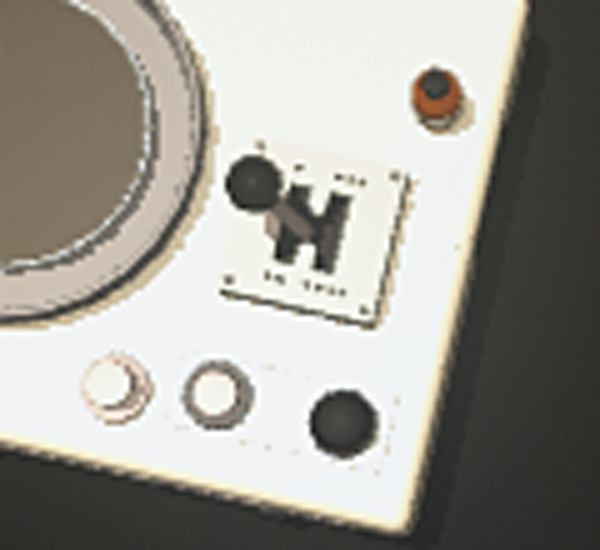

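View pics/scene0z.png

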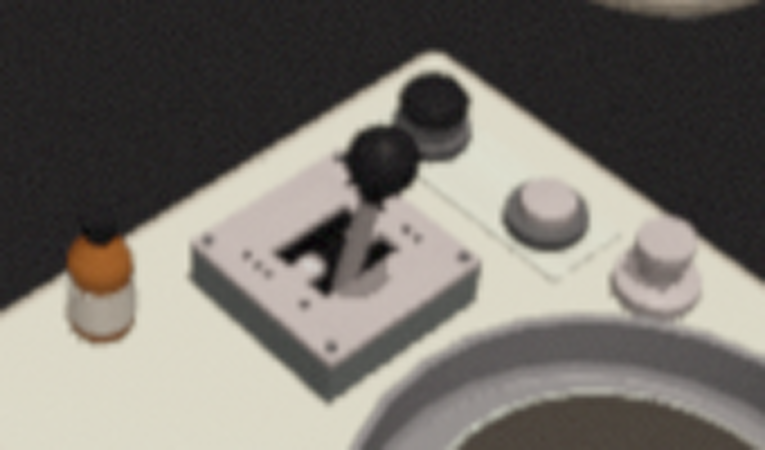

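```bash
cat > h.py <<'E'
import numpy as np,cv2
from cell import manip
K={"scene":np.array([[452.963,0,316.699],[0,452.963,201.917],[0,0,1]]),"top":np.array([[482.0657,0,317.3328],[0,482.0657,186.582],[0,0,1]])}
R={"scene":np.array([[-0.61337478,0.789531,-0.02030202],[0.54821539,0.40711467,-0.73055974],[-0.56853432,-0.4592368,-0.68254691]]),
"top":np.array([[-0.00806678,-0.99996233,-0.00320505],[-0.99005647,0.00843693,-0.14041722],[0.14043897,0.00204046,-0.99008724]])}
T={"scene":np.array([0.40114614,-0.12488557,1.55175663]),"top":np.array([-0.0409983,0.5378928,1.74712305])}
def ray(n,p):
    d=R[n].T@np.linalg.inv(K[n])@np.array([p[0],p[1],1.]); return -R[n].T@T[n], d/np.linalg.norm(d)
def plane(n,p,z):
    c,d=ray(n,p); return c+d*(z-c[2])/d[2]
def tri(pt,ps):
    P=[K[n]@np.c_[R[n],T[n]] for n in("top","scene")]
    X=cv2.triangulatePoints(P[0],P[1],np.array(pt,float).reshape(2,1),np.array(ps,float).reshape(2,1))
    return (X[:3]/X[3]).ravel()
def tz(u,v): return (220+(u+.5)/5-.5,130+(v+.5)/5-.5)
def sz(u,v): return (290+(u+.5)/4.5-.5,185+(v+.5)/4.5-.5)
E
python3 - <<'E'
from h import *
c=[plane("top",tz(*p),.165) for p in [(262,146),(397,176),(364,312),(229,280)]]
s=[plane("scene",sz(*p),.165) for p in [(332,347),(208,240),(464,257)]]
print(np.round(c,4));print(np.round(s,4))
print("ctr",np.mean(c,0),"scene ctr",(s[1]+s[2])/2)
for a,b in ((c[3],c[0]),(c[2],c[1]),(s[2],s[0])): print(np.degrees(np.arctan2(*(b-a)[[1,0]])),np.linalg.norm(b-a))
print(np.degrees(np.arctan2(*(c[1]-c[0])[[1,0]])),np.degrees(np.arctan2(*(s[1]-s[0])[[1,0]])))
for n,a,b in (("knob",(253,182),(382,162)),("start",(214,392),(548,200)),("stop",(344,422),(434,100)),("dropcap",(436,82),(98,222)),("chuck",(112,381),(667,240))):
    print(n,np.round(tri(tz(*a),sz(*b)),4))
print(plane("top",tz(253,182),.262),plane("scene",sz(382,162),.262))
E
```

```text
[[0.6181 0.1106 0.165 ]
 [0.5961 0.0171 0.165 ]
 [0.5015 0.04   0.165 ]
 [0.5244 0.1328 0.165 ]]
[[0.6159 0.1102 0.165 ]
 [0.5942 0.0163 0.165 ]
 [0.5228 0.1322 0.165 ]]
ctr [0.56003148 0.0751268  0.165     ] scene ctr [0.55853944 0.07425969 0.165     ]
-13.346171227582015 0.09625604614138453
-13.601278568806336 0.0974189590197946
-13.277668918207311 0.09563140490966975
-103.20776295387344 -102.99862130677529
knob [0.5746 0.1065 0.2633]
start [0.4486 0.1434 0.1532]
stop [0.426  0.0542 0.1616]
dropcap [ 0.6519 -0.0114  0.211 ]
chuck [0.4542 0.2127 0.1711]
[0.57469397 0.10690079 0.262     ] [0.57364111 0.10565297 0.262     ]
```

Gate yaw is about -13.3°, with its centre at (0.5593, 0.0747). The knob is at local (+7, +34) mm, so fore is about +0.04. I'll close the fingers, raise the arm, turn the tool to align with the machine, and swing over.

Emit:
step_arm --steps '[[[0, 0, -10.45], [0, 0, -30], 255], [[0, 0, -10.45], [0, 0, -30], 255], [[0, 0, -10.45], [0, 0, -30], 255], [[0, 0, -10.45], [0, 0, -30], 255], [[0, 0, -10.45], [0, 0, -30], 255], [[0, 0, -10.45], [0, 0, -30], 255], [[0, 0, 0], [18, -55, 0], 255], [[0, 0, 0], [18, -55, 0], 255], [[0, 0, 0], [18, -55, 0], 255], [[0, 0, 0], [18, -55, 0], 255]]' --squeeze 10

```text
time: 1.4
tool_pos: [0.2849, -0.4554, 0.4025]
eef_rot: [-0.0, 0.993, -0.116, -0.0]
contact_force: [0.8, 0.7, -0.1]
grip_width: 0.002
```

```bash
cat >> h.py <<'E'
YAW=np.radians(-13.3); C=np.array([.5593,.0747,.165])
XM=np.array([np.cos(YAW),np.sin(YAW),0]); YM=np.array([-np.sin(YAW),np.cos(YAW),0])
def loc(p): d=np.asarray(p)-C; return np.array([d@XM,d@YM,p[2]])*1000
def glob(l): return C*[1,1,0]+XM*l[0]/1e3+YM*l[1]/1e3+np.array([0,0,l[2]/1e3])
def st(*targets):
    from scipy.spatial.transform import Rotation as Ro
    s=manip.sense(); q=s["eef_rot"]; r=Ro.from_quat([q[1],q[2],q[3],q[0]]); M=r.as_matrix()
    print("t",s["time"],"loc",loc(s["tool_pos"]).round(1),"F(machine)",np.round([s["contact_force"]@XM,s["contact_force"]@YM,s["contact_force"][2]],1),"grip",round(s["grip_width"],3))
    print("x-axis yaw",np.degrees(np.arctan2(M[1,0],M[0,0])).round(2),"zdir",M[:,2].round(3),"q",np.round(s["joint_pos"],2))
    for t in targets: print("to",t,"tool shift mm",(M.T@(glob(t)-s["tool_pos"])*1000).round(1))
    return s
E
python3 -c "
from h import *
st((60,34,400))"
```

```text
t 1.4 loc [-145.1 -579.   402.5] F(machine) [ 0.6  0.9 -0.1] grip 0.002
x-axis yaw -13.28 zdir [-0.  0. -1.] q [ 1.16  0.15 -0.3   1.61  0.04  1.39  0.62]
to (60, 34, 400) tool shift mm [ 205.3 -613.     2.5]
```

Emit:
step_arm --steps '[[[0, 0, 0], [20, -58, 0], 255], [[0, 0, 0], [20, -58, 0], 255], [[0, 0, 0], [20, -58, 0], 255], [[0, 0, 0], [20, -58, 0], 255], [[0, 0, 0], [20, -58, 0], 255], [[0, 0, 0], [20, -58, 0], 255], [[0, 0, 0], [20, -58, 0], 255], [[0, 0, 0], [20, -58, 0], 255], [[0, 0, 0], [20, -58, 0], 255], [[0, 0, 0], [10, -58, 0], 255]]'

```text
time: 2.65
tool_pos: [0.6033, 0.0647, 0.402]
eef_rot: [0.0, 0.993, -0.116, -0.0]
contact_force: [0.9, -0.3, -0.1]
grip_width: 0.002
```

```bash
python3 -c "
from h import *
st((60,34,400))
for n in ('top','scene','wrist'):
    cv2.imwrite(f'pics/{n}1.png',manip.read_camera(n)['pixels'])
"
```

```text
t 2.65 loc [4.51e+01 4.00e-01 4.02e+02] F(machine) [ 1.  -0.1 -0.1] grip 0.002
x-axis yaw -13.35 zdir [-0.001 -0.    -1.   ] q [ 0.34  0.34 -0.74  1.43  0.23  1.46 -0.63]
to (60, 34, 400) tool shift mm [ 14.8 -33.6   2. ]
```

View pics/wrist1.png

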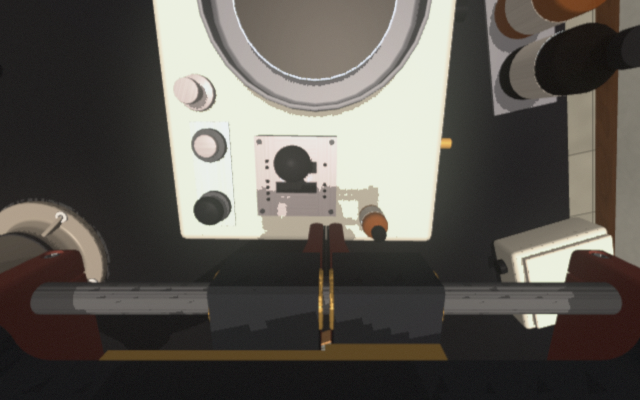

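View pics/scene1.png

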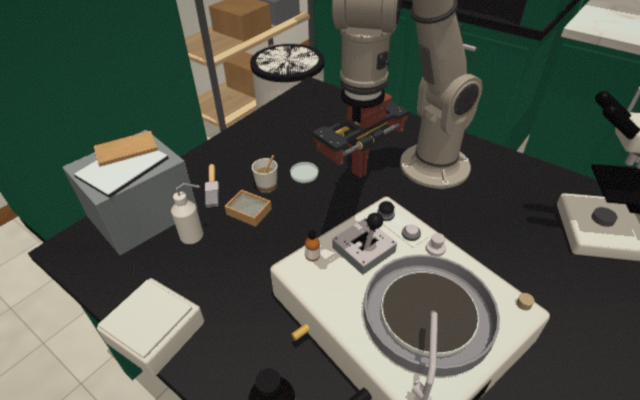

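Wrist view: knob at about (293,163), and the gate plate spans (255–337, 136–216). I'll refine the gate and knob positions with this view, zoomed.

Run:
```python
import cv2
a=cv2.imread("pics/wrist1.png")[110:230,180:350]; cv2.imwrite("pics/wrist1z.png",cv2.resize(a,None,fx=4.5,fy=4.5,interpolation=cv2.INTER_CUBIC))
```

```text
(no output)
```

View pics/wrist1z.png

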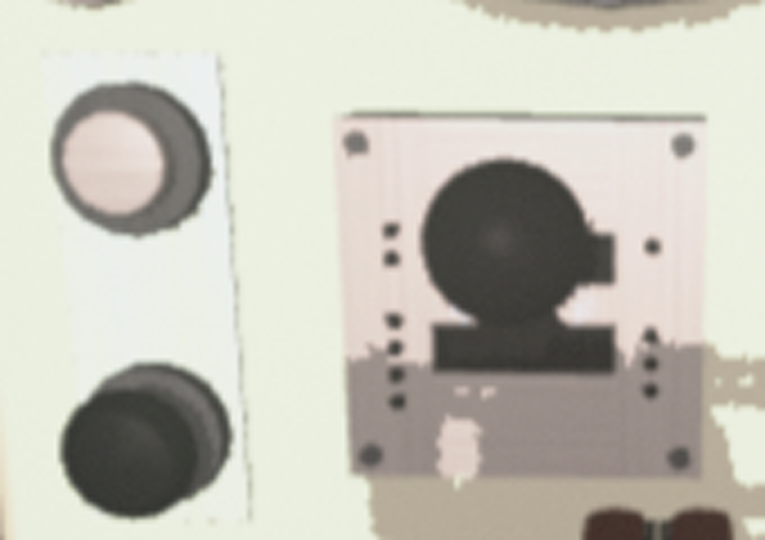

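```bash
cat >> h.py <<'E'
def wplane(c,p,z):
    K,Rr,t=[np.array(c[k]) for k in("intrinsics","R","t")]
    d=Rr.T@np.linalg.inv(K)@np.array([p[0],p[1],1.]); o=-Rr.T@t
    return o+d*(z-o[2])/d[2]
E
python3 - <<'E'
from h import *
c=manip.read_camera("wrist")
f=lambda u,v:(180+(u+.5)/4.5-.5,110+(v+.5)/4.5-.5)
s=[wplane(c,f(*p),.165) for p in [(356,143),(683,145),(680,457),(370,456)]]
print(np.round(s,4),np.mean(s,0)); 
for a,b in((0,1),(3,2)): d=s[b]-s[a]; print(np.degrees(np.arctan2(d[1],d[0])),np.linalg.norm(d))
m=np.mean(s,0)
for n,p,z in(("knob",(504,241),.261),("start",(112,161),.153),("stop",(130,453),.174)):
    w=wplane(c,f(*p),z); print(n,w.round(4),loc(w).round(1),"rel gate here",loc(w-m+C).round(1))
E
```

```text
[[0.5258 0.1274 0.165 ]
 [0.6193 0.1054 0.165 ]
 [0.5974 0.0119 0.165 ]
 [0.5031 0.0338 0.165 ]] [0.56141006 0.06963875 0.165     ]
-13.23587607406099 0.09611757486423224
-13.063262141371935 0.09679507403212723
knob [0.5749 0.1008 0.261 ] [  9.2  29.  261. ] rel gate here [  6.   33.5 261. ]
start [0.4491 0.1385 0.153 ] [-121.9   36.8  153. ] rel gate here [-125.1   41.2  153. ]
stop [0.4346 0.0533 0.174 ] [-116.4  -49.5  174. ] rel gate here [-119.6  -45.   174. ]
```

```bash
python3 -c "
from h import *
for a,b in(((214,134),(433,316)),((199,105),(428,383))): print(loc(tri(a,b)))
st((60,34,240))"
```

```text
[ 74.84114675 256.7326749  221.02815214]
[169.41898421 336.16616761 198.6756313 ]
t 2.85 loc [4.40e+01 2.00e-01 4.02e+02] F(machine) [ 0.1 -0.5  0.3] grip 0.008
x-axis yaw -13.11 zdir [-0.001  0.    -1.   ] q [ 0.34  0.34 -0.74  1.44  0.23  1.46 -0.63]
to (60, 34, 240) tool shift mm [ 16.3 -33.8 161.9]
```

Emit:
step_arm --steps '[[[0, 0, 0], [8, -17, 0], 255], [[0, 0, 0], [8, -17, 0], 255], [[0, 0, 0], [0, 0, 40], 255], [[0, 0, 0], [0, 0, 40], 255], [[0, 0, 0], [0, 0, 40], 255], [[0, 0, 0], [0, 0, 30], 255], [[0, 0, 0], [0, 0, 12], 255], [[0, 0, 0], [0, 0, 0], 255], [[0, 0, 0], [0, 0, 0], 255], [[0, 0, 0], [0, 0, 0], 255]]'

```text
time: 4.1
tool_pos: [0.6264, 0.0933, 0.242]
eef_rot: [-0.0, 0.993, -0.116, 0.001]
contact_force: [-0.3, -1.0, -0.4]
grip_width: 0.003
```

```bash
python3 -c "
from h import *
st((60,34,240))
for n in ('top','scene'):
    c=manip.read_camera(n); 
    a=c['pixels'][130:240,220:340] if n=='top' else c['pixels'][125:265,290:460]
    cv2.imwrite(f'pics/{n}2z.png',cv2.resize(a,None,fx=4,fy=4,interpolation=cv2.INTER_CUBIC))
"
```

```text
t 4.1 loc [ 61.   33.5 242. ] F(machine) [-0.1 -1.  -0.4] grip 0.003
x-axis yaw -13.29 zdir [ 0.002  0.    -1.   ] q [ 0.27  0.48 -0.71  1.6   0.34  1.18 -0.75]
to (60, 34, 240) tool shift mm [-1.  -0.5  2. ]
```

View pics/top2z.png

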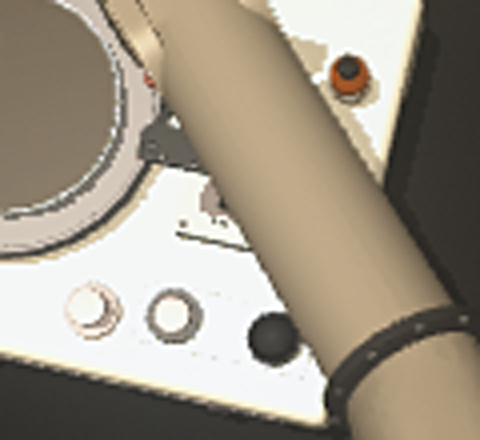

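View pics/scene2z.png

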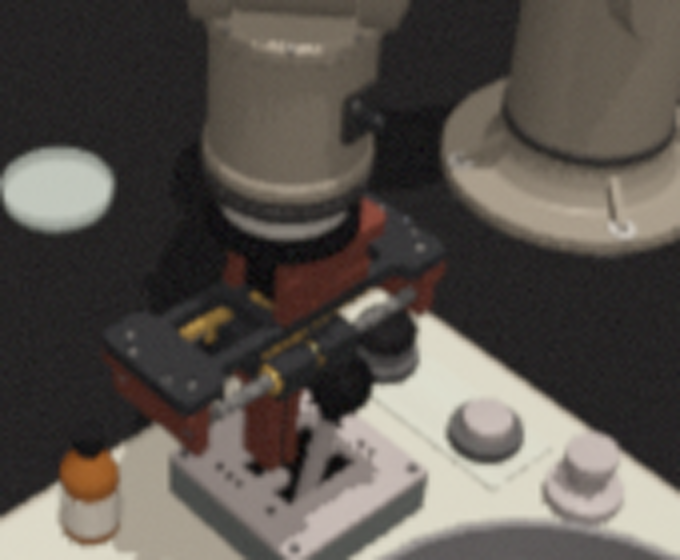

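The fingertips stand just beyond the knob (scene crop: knob about (342,388), tips (270,455)). Next is a small push back toward the robot to centre fore at about 0.

Emit:
step_arm --steps '[[[0, 0, 0], [-10, 0, 0], 255], [[0, 0, 0], [-7, 0, 0], 255], [[0, 0, 0], [-3, 0, 0], 255], [[0, 0, 0], [-2, 0, 0], 255], [[0, 0, 0], [-2, 0, 0], 255], [[0, 0, 0], [-2, 0, 0], 255], [[0, 0, 0], [-1, 0, 0], 255], [[0, 0, 0], [-1, 0, 0], 255], [[0, 0, 0], [0, 0, 0], 255], [[0, 0, 0], [0, 0, 0], 255]]'

```text
time: 5.45
tool_pos: [0.599, 0.0993, 0.241]
eef_rot: [-0.0, 0.993, -0.116, 0.001]
contact_force: [3.2, -0.8, 1.7]
grip_width: 0.006
```

```bash
python3 -c "
from h import *
st((60,34,240))
for n in ('wrist','scene'):
    c=manip.read_camera(n); 
    a=c['pixels'][130:240,220:390] if n=='wrist' else c['pixels'][125:265,290:460]
    cv2.imwrite(f'pics/{n}3z.png',cv2.resize(a,None,fx=4,fy=4,interpolation=cv2.INTER_CUBIC))
"
```

```text
t 5.45 loc [ 33.   33.1 241. ] F(machine) [ 3.3 -0.1  1.7] grip 0.006
x-axis yaw -13.29 zdir [ 0.001  0.    -1.   ] q [ 0.28  0.44 -0.73  1.67  0.32  1.15 -0.77]
to (60, 34, 240) tool shift mm [27.  -0.9  1. ]
```

View pics/wrist3z.png

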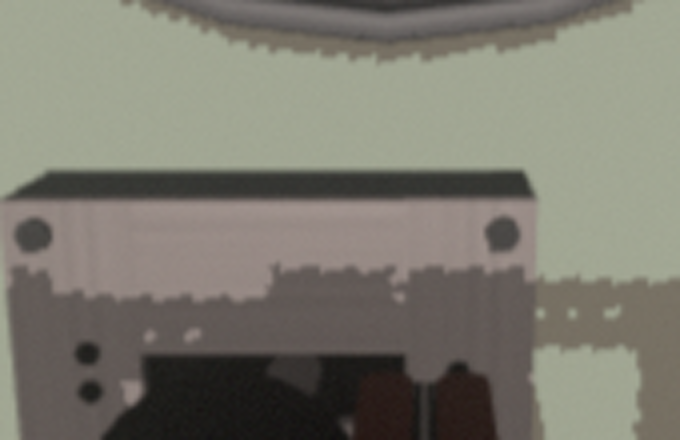

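View pics/scene3z.png

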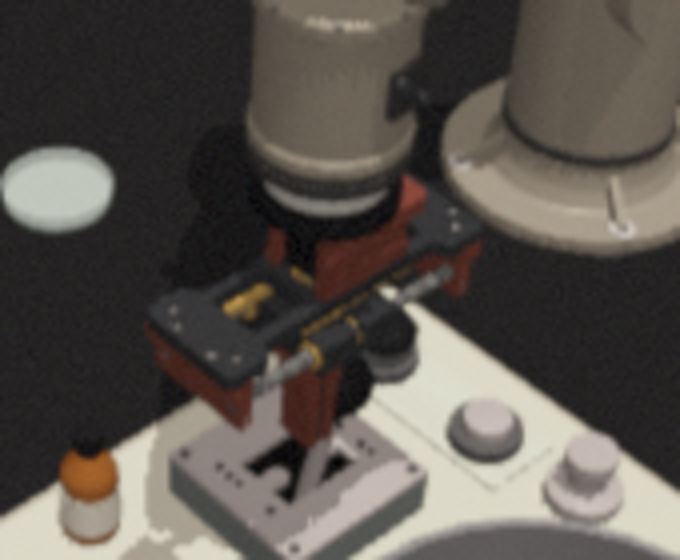

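```bash
python3 -c "
from h import *
c=manip.read_camera('wrist'); print(c['R'],-c['R'].T@c['t'])
cv2.imwrite('pics/wrist4.png',c['pixels'])
a=c['pixels'][180:330,220:400]; cv2.imwrite('pics/wrist4z.png',cv2.resize(cv2.convertScaleAbs(a,alpha=2,beta=20),None,fx=4,fy=4,interpolation=cv2.INTER_CUBIC))
"
```

```text
[[ 0.97317532 -0.23006083  0.00134518]
 [-0.22274295 -0.94072456  0.25577895]
 [-0.05757928 -0.24921739 -0.96673436]] [0.61606009 0.16784783 0.40321201]
```

View pics/wrist4z.png

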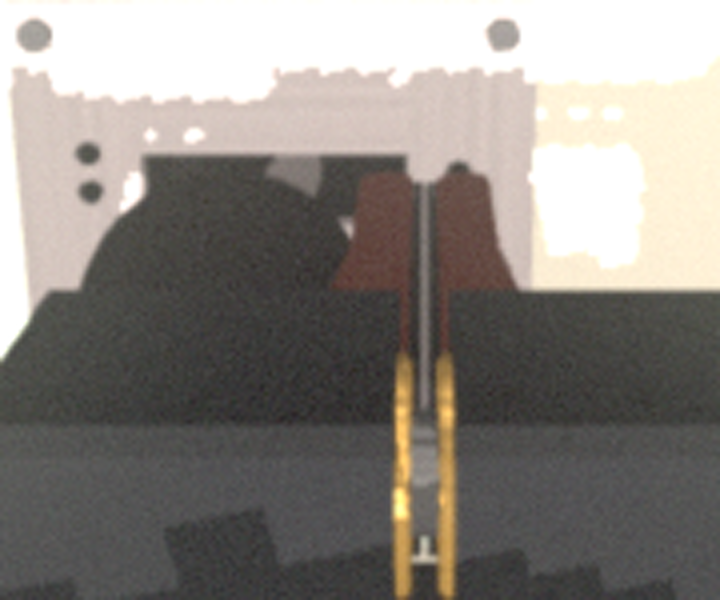

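The wrist view shows the fingers are only about 9 mm half-thick at the tip, so the knob has only just been touched and still sits at about x=+5. I'll push 5 mm more.

Emit:
step_arm --steps '[[[0, 0, 0], [-1, 0, 0], 255], [[0, 0, 0], [-1, 0, 0], 255], [[0, 0, 0], [-1, 0, 0], 255], [[0, 0, 0], [-1, 0, 0], 255], [[0, 0, 0], [-1, 0, 0], 255], [[0, 0, 0], [0, 0, 0], 255], [[0, 0, 0], [0, 0, 0], 255], [[0, 0, 0], [6, 0, 0], 255], [[0, 0, 0], [15, 0, 0], 255], [[0, 0, 0], [15, 0, 0], 255]]'

```text
time: 6.85
tool_pos: [0.629, 0.0918, 0.2399]
eef_rot: [0.0, 0.993, -0.116, -0.001]
contact_force: [-0.5, -0.2, 1.0]
grip_width: 0.007
```

```bash
python3 -c "
from h import *
st((60,90,241),(0,90,241))
c=manip.read_camera('scene')
cv2.imwrite('pics/scene5.png',c['pixels'])
a=c['pixels'][185:285,290:460]; cv2.imwrite('pics/scene5z.png',cv2.resize(a,None,fx=4.5,fy=4.5,interpolation=cv2.INTER_CUBIC))
"
```

```text
t 6.85 loc [ 63.9  32.7 239.9] F(machine) [-0.5 -0.4  1. ] grip 0.007
x-axis yaw -13.28 zdir [-0.002 -0.    -1.   ] q [ 0.26  0.49 -0.71  1.6   0.34  1.18 -0.75]
to (60, 90, 241) tool shift mm [ -3.9 -57.3  -1.2]
to (0, 90, 241) tool shift mm [-63.9 -57.3  -1.1]
```

View pics/scene5z.png

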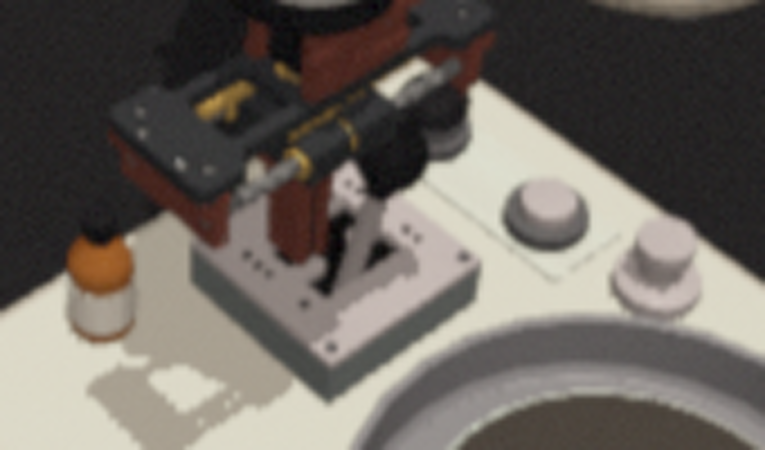

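```bash
python3 -c "
from h import *
for p in ((382,162),(391,157)): print(loc(plane('scene',sz(*p),.2616)))"
```

```text
[  6.54000714  33.15569751 261.6       ]
[  0.75776963  33.51127336 261.6       ]
```

The knob is now at local x of about 0.8 mm (fore ~0). I'll move round to its left side.

Emit:
step_arm --steps '[[[0, 0, 0], [0, -29, 0], 255], [[0, 0, 0], [0, -29, 0], 255], [[0, 0, 0], [-32, 0, 0], 255], [[0, 0, 0], [-31, 0, 0], 255], [[0, 0, 0], [0, 0, 0], 255], [[0, 0, 0], [0, 10, 0], 255], [[0, 0, 0], [0, 5, 0], 255], [[0, 0, 0], [0, 5, 0], 255], [[0, 0, 0], [0, 0, 0], 255], [[0, 0, 0], [0, 0, 0], 255]]'

```text
time: 8.15
tool_pos: [0.5761, 0.1439, 0.2407]
eef_rot: [-0.0, 0.993, -0.116, 0.0]
contact_force: [-0.7, -0.2, 1.1]
grip_width: 0.002
```

```bash
python3 -c "
from h import *
st((0,0,241))
c=manip.read_camera('wrist')
a=c['pixels'][130:330,220:430]; cv2.imwrite('pics/wrist6z.png',cv2.resize(cv2.convertScaleAbs(a,alpha=2,beta=20),None,fx=3,fy=3,interpolation=cv2.INTER_CUBIC))
c=manip.read_camera('scene')
a=c['pixels'][125:265,290:460]; cv2.imwrite('pics/scene6z.png',cv2.resize(a,None,fx=4,fy=4,interpolation=cv2.INTER_CUBIC))
"
```

```text
t 8.15 loc [  0.4  71.2 240.7] F(machine) [-0.6 -0.4  1.1] grip 0.002
x-axis yaw -13.28 zdir [ 0.  0. -1.] q [ 0.22  0.42 -0.74  1.7   0.31  1.14 -0.85]
to (0, 0, 241) tool shift mm [-0.5 71.2 -0.3]
```

View pics/scene6z.png

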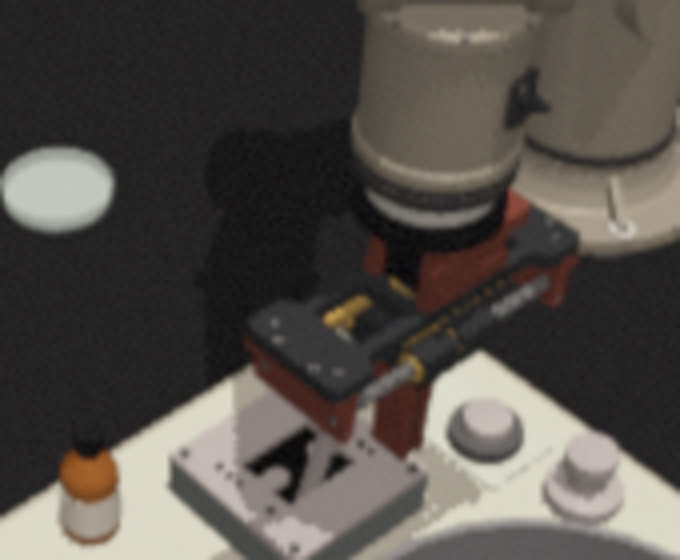

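View pics/wrist6z.png

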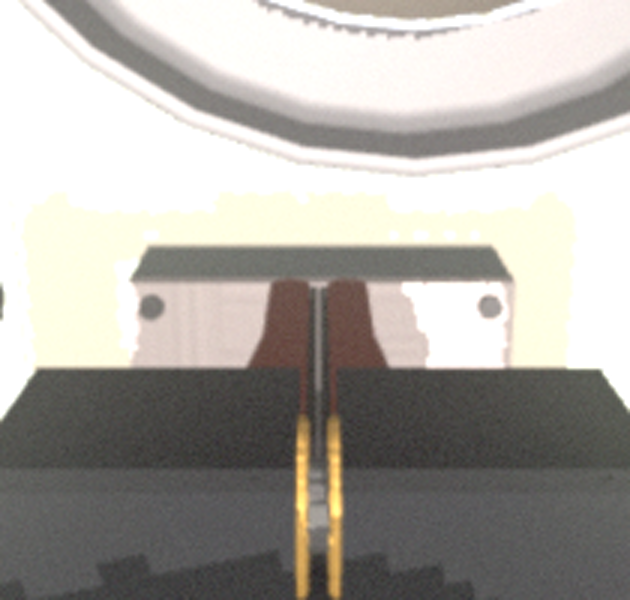

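Emit:
step_arm --steps '[[[0, 0, 0], [0, 4, 0], 255], [[0, 0, 0], [0, 3, 0], 255], [[0, 0, 0], [0, 3, 0], 255], [[0, 0, 0], [0, 3, 0], 255], [[0, 0, 0], [0, 3, 0], 255], [[0, 0, 0], [0, 4, 0], 255], [[0, 0, 0], [0, 4, 0], 255], [[0, 0, 0], [0, 4, 0], 255], [[0, 0, 0], [0, 4, 0], 255], [[0, 0, 0], [0, 4, 0], 255]]'

```text
time: 9.5
tool_pos: [0.568, 0.1089, 0.241]
eef_rot: [-0.0, 0.993, -0.115, 0.0]
contact_force: [1.6, 4.5, 2.9]
grip_width: 0.006
```

```bash
python3 -c "
from h import *
st((0,-5,241))
c=manip.read_camera('scene')
a=c['pixels'][125:265,290:460]; cv2.imwrite('pics/scene7z.png',cv2.resize(a,None,fx=4,fy=4,interpolation=cv2.INTER_CUBIC))
"
```

```text
t 9.5 loc [  0.6  35.3 241. ] F(machine) [0.5 4.8 2.9] grip 0.006
x-axis yaw -13.25 zdir [ 0.001  0.    -1.   ] q [ 0.28  0.39 -0.74  1.73  0.29  1.13 -0.78]
to (0, -5, 241) tool shift mm [-0.6 40.3 -0. ]
```

View pics/scene7z.png

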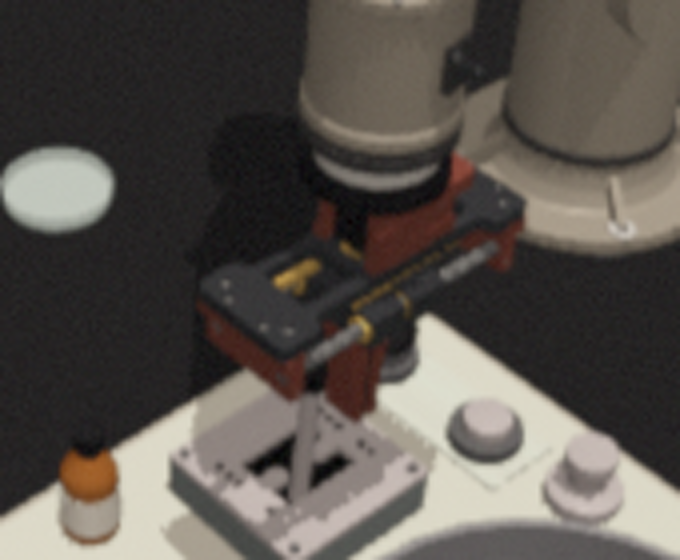

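The stick is crossing freely (4.8 N, already past the left slots). I'll continue.

Emit:
step_arm --steps '[[[0, 0, 0], [0, 4, 0], 255], [[0, 0, 0], [0, 4, 0], 255], [[0, 0, 0], [0, 4, 0], 255], [[0, 0, 0], [0, 4, 0], 255], [[0, 0, 0], [0, 4, 0], 255], [[0, 0, 0], [0, 4, 0], 255], [[0, 0, 0], [0, 4, 0], 255], [[0, 0, 0], [0, 4, 0], 255], [[0, 0, 0], [0, 3, 0], 255], [[0, 0, 0], [0, 0, 0], 255]]'

```text
time: 10.8
tool_pos: [0.5595, 0.074, 0.2403]
eef_rot: [0.0, 0.993, -0.116, -0.0]
contact_force: [1.3, 1.9, 1.0]
grip_width: 0.008
```

```bash
python3 -c "
from h import *
st((0,-5,241))
c=manip.read_camera('wrist')
cv2.imwrite('pics/wrist8z.png',cv2.convertScaleAbs(c['pixels'],alpha=2,beta=20))
c=manip.read_camera('scene')
a=c['pixels'][125:265,290:460]; cv2.imwrite('pics/scene8z.png',cv2.resize(a,None,fx=4,fy=4,interpolation=cv2.INTER_CUBIC))
"
```

```text
t 10.8 loc [  0.3  -0.6 240.3] F(machine) [0.8 2.2 1. ] grip 0.008
x-axis yaw -13.31 zdir [-0.001 -0.001 -1.   ] q [ 0.35  0.37 -0.74  1.77  0.28  1.11 -0.72]
to (0, -5, 241) tool shift mm [-0.3  4.4 -0.7]
```

View pics/scene8z.png

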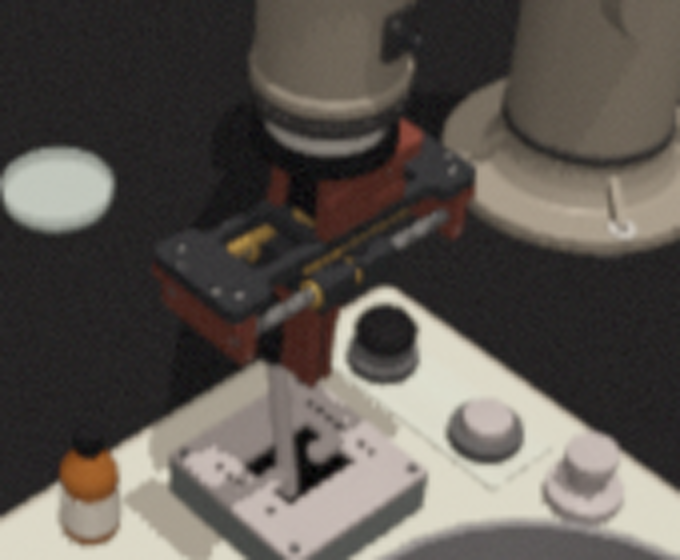

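View pics/wrist8z.png

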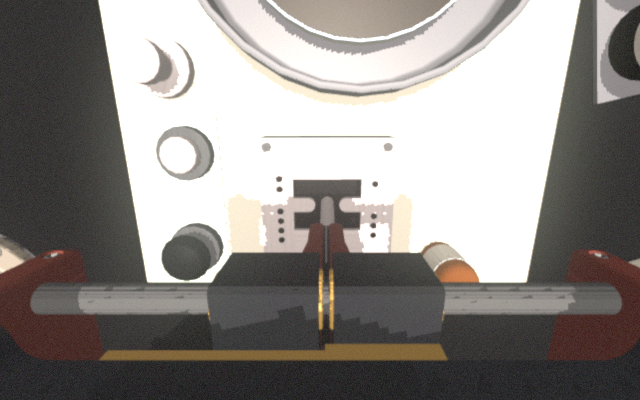

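Wrist view: the stick lies in the channel at (327,210), centred fore-aft and nearly across. I'll push 4 mm more, then back off.

Emit:
step_arm --steps '[[[0, 0, 0], [0, 2, 0], 255], [[0, 0, 0], [0, 1, 0], 255], [[0, 0, 0], [0, 1, 0], 255], [[0, 0, 0], [0, 0.5, 0], 255], [[0, 0, 0], [0, 0, 0], 255], [[0, 0, 0], [0, 0, 0], 255], [[0, 0, 0], [0, 0, 0], 255], [[0, 0, 0], [0, 0, 0], 255], [[0, 0, 0], [0, 0, 0], 255], [[0, 0, 0], [0, 0, 0], 255]]'

```text
time: 12.15
tool_pos: [0.5587, 0.0703, 0.2407]
eef_rot: [0.0, 0.993, -0.116, -0.0]
contact_force: [0.8, 3.7, -2.3]
grip_width: 0.007
```

```bash
python3 -c "
from h import *
st((-70,25,241),(-70,-34,241))
"
```

```text
t 12.15 loc [  0.4  -4.5 240.7] F(machine) [-0.1  3.8 -2.3] grip 0.007
x-axis yaw -13.27 zdir [-0. -0. -1.] q [ 0.35  0.37 -0.74  1.77  0.27  1.11 -0.71]
to (-70, 25, 241) tool shift mm [-70.4 -29.5  -0.3]
to (-70, -34, 241) tool shift mm [-70.4  29.5  -0.3]
```

Across is about 0.198, right on the slot centre. Now I'll go round to the near side of the knob.

Emit:
step_arm --steps '[[[0, 0, 0], [0, -10, 0], 255], [[0, 0, 0], [0, -15, 0], 255], [[0, 0, 0], [-35, 0, 0], 255], [[0, 0, 0], [-35, 0, 0], 255], [[0, 0, 0], [0, 0, 0], 255], [[0, 0, 0], [0, 27, 0], 255], [[0, 0, 0], [0, 27, 0], 255], [[0, 0, 0], [0, 0, 0], 255], [[0, 0, 0], [10, 0, 0], 255], [[0, 0, 0], [0, 0, 0], 255]]'

```text
time: 13.4
tool_pos: [0.4949, 0.0567, 0.2408]
eef_rot: [-0.001, 0.993, -0.115, 0.0]
contact_force: [0.7, -0.2, -0.1]
grip_width: 0.003
```

```bash
python3 -c "
from h import *
st((-30,-34,241))
for n in ('top','scene'):
  c=manip.read_camera(n)
  a=c['pixels'][125:265,290:460] if n=='scene' else c['pixels'][130:240,220:340]
  cv2.imwrite(f'pics/{n}9z.png',cv2.resize(a,None,fx=4,fy=4,interpolation=cv2.INTER_CUBIC))
"
```

```text
t 13.4 loc [-58.5 -32.3 240.8] F(machine) [ 0.7  0.  -0.1] grip 0.003
x-axis yaw -13.23 zdir [ 0.001  0.001 -1.   ] q [ 0.43  0.25 -0.77  1.91  0.2   1.06 -0.65]
to (-30, -34, 241) tool shift mm [28.5  1.7 -0.2]
```

View pics/scene9z.png

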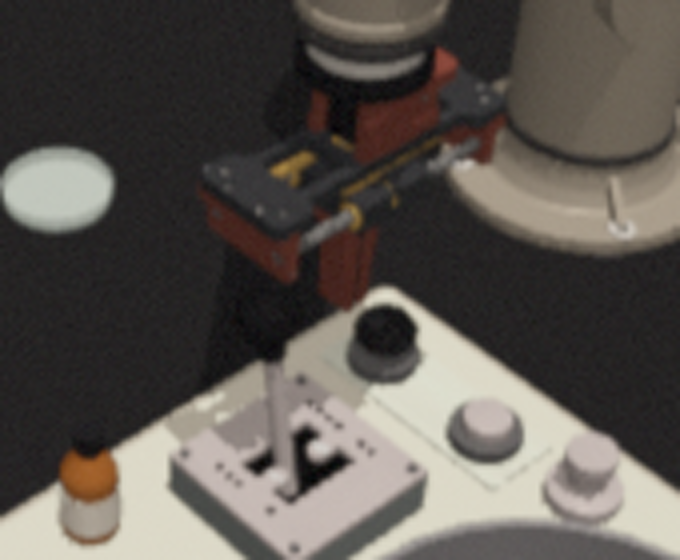

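View pics/top9z.png

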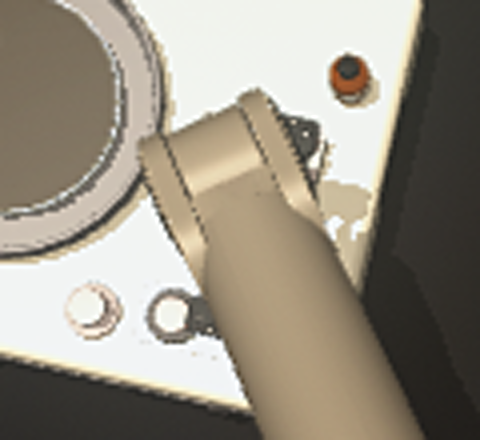

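Emit:
step_arm --steps '[[[0, 0, 0], [10, 1.5, 0], 255], [[0, 0, 0], [10, 0, 0], 255], [[0, 0, 0], [5, 0, 0], 255], [[0, 0, 0], [4, 0, 0], 255], [[0, 0, 0], [4, 0, 0], 255], [[0, 0, 0], [4, 0, 0], 255], [[0, 0, 0], [4, 0, 0], 255], [[0, 0, 0], [4, 0, 0], 255], [[0, 0, 0], [4, 0, 0], 255], [[0, 0, 0], [4, 0, 0], 255]]'

```text
time: 14.75
tool_pos: [0.5451, 0.0422, 0.2407]
eef_rot: [-0.0, 0.993, -0.116, 0.0]
contact_force: [-4.0, 0.7, 3.1]
grip_width: 0.007
```

```bash
python3 -c "
from h import *
st((18,-34,241))
c=manip.read_camera('scene')
a=c['pixels'][125:265,290:460]
cv2.imwrite('pics/scene10z.png',cv2.resize(a,None,fx=4,fy=4,interpolation=cv2.INTER_CUBIC))
"
```

```text
t 14.75 loc [ -6.3 -34.9 240.7] F(machine) [-4.1 -0.3  3.1] grip 0.007
x-axis yaw -13.27 zdir [ 0.  0. -1.] q [ 0.41  0.34 -0.74  1.8   0.25  1.1  -0.65]
to (18, -34, 241) tool shift mm [24.3 -0.9 -0.3]
```

View pics/scene10z.png

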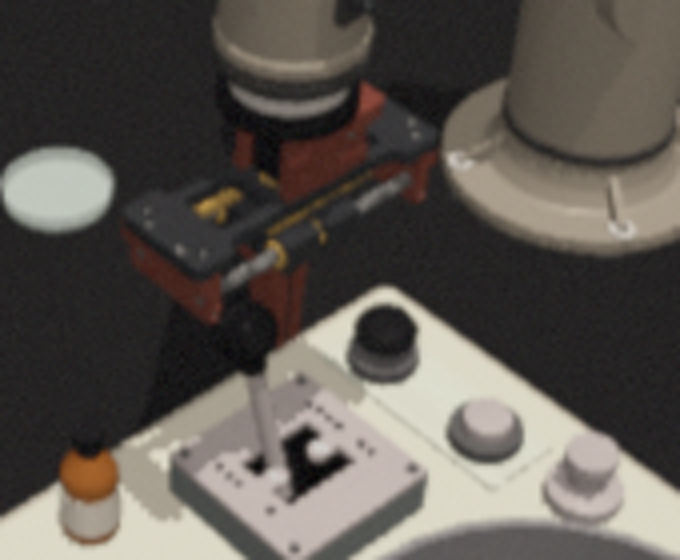

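The stick is entering the third slot at 4 N. I'll keep pushing, slower toward the end.

Emit:
step_arm --steps '[[[0, 0, 0], [4, 0, 0], 255], [[0, 0, 0], [4, 0, 0], 255], [[0, 0, 0], [4, 0, 0], 255], [[0, 0, 0], [3, 0, 0], 255], [[0, 0, 0], [2, 0, 0], 255], [[0, 0, 0], [2, 0, 0], 255], [[0, 0, 0], [1, 0, 0], 255], [[0, 0, 0], [1, 0, 0], 255], [[0, 0, 0], [0, 0, 0], 255], [[0, 0, 0], [0, 0, 0], 255]]'

```text
time: 16.05
tool_pos: [0.5653, 0.0372, 0.2407]
eef_rot: [0.0, 0.993, -0.116, 0.0]
contact_force: [-3.9, 0.7, -4.3]
grip_width: 0.002
```

```bash
python3 -c "
from h import *
st((18,-34,241))
"
```

```text
t 16.05 loc [ 14.4 -35.1 240.7] F(machine) [-4.  -0.2 -4.3] grip 0.002
x-axis yaw -13.28 zdir [ 0. -0. -1.] q [ 0.4   0.37 -0.73  1.76  0.27  1.11 -0.65]
to (18, -34, 241) tool shift mm [ 3.6 -1.1 -0.3]
```

Emit:
step_arm --steps '[[[0, 0, 0], [1, 0, 0], 255], [[0, 0, 0], [1, 0, 0], 255], [[0, 0, 0], [1, 0, 0], 255], [[0, 0, 0], [1, 0, 0], 255], [[0, 0, 0], [0, 0, 0], 255], [[0, 0, 0], [0, 0, 0], 255], [[0, 0, 0], [0, 0, 0], 255], [[0, 0, 0], [0, 0, 0], 255], [[0, 0, 0], [0, 0, 0], 255], [[0, 0, 0], [0, 0, 0], 255]]'

```text
time: 17.3
tool_pos: [0.5692, 0.0364, 0.2407]
eef_rot: [-0.0, 0.993, -0.116, 0.0]
contact_force: [-4.1, 1.1, -3.9]
grip_width: 0.008
```

```bash
python3 -c "
from h import *
st((18,-34,241))
c=manip.read_camera('scene')
a=c['pixels'][125:265,290:460]
cv2.imwrite('pics/scene11z.png',cv2.resize(a,None,fx=4,fy=4,interpolation=cv2.INTER_CUBIC))
c=manip.read_camera('wrist')
a=c['pixels'][100:270,220:430]; cv2.imwrite('pics/wrist11z.png',cv2.resize(cv2.convertScaleAbs(a,alpha=2,beta=20),None,fx=3.5,fy=3.5,interpolation=cv2.INTER_CUBIC))
"
```

```text
t 17.3 loc [ 18.5 -34.9 240.7] F(machine) [-4.2  0.1 -3.9] grip 0.008
x-axis yaw -13.28 zdir [ 0. -0. -1.] q [ 0.4   0.38 -0.72  1.75  0.27  1.12 -0.65]
to (18, -34, 241) tool shift mm [-0.5 -0.9 -0.3]
```

View pics/scene11z.png

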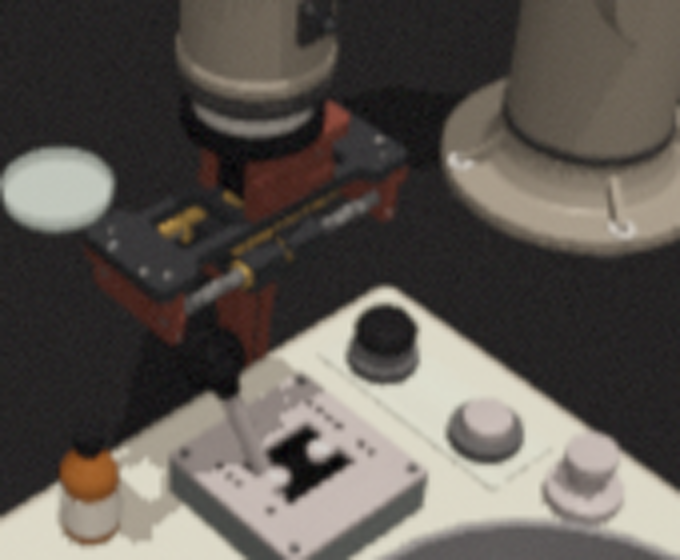

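View pics/wrist11z.png

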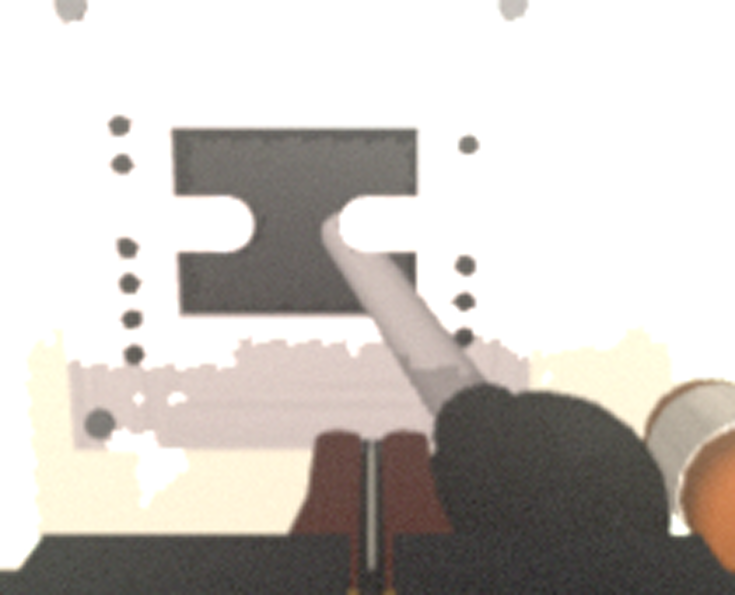

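Deep in third, but the force is still only friction (4 N). I'll creep until the end stop shows.

Emit:
step_arm --steps '[[[0, 0, 0], [0.5, 0, 0], 255], [[0, 0, 0], [0.5, 0, 0], 255], [[0, 0, 0], [0.5, 0, 0], 255], [[0, 0, 0], [0.5, 0, 0], 255], [[0, 0, 0], [0.5, 0, 0], 255], [[0, 0, 0], [0, 0, 0], 255], [[0, 0, 0], [0, 0, 0], 255], [[0, 0, 0], [0, 0, 0], 255], [[0, 0, 0], [0, 0, 0], 255], [[0, 0, 0], [0, 0, 0], 255]]'

```text
time: 18.65
tool_pos: [0.5716, 0.0359, 0.2407]
eef_rot: [-0.0, 0.993, -0.116, 0.0]
contact_force: [-4.0, 2.0, -3.5]
grip_width: 0.009
```

```bash
python3 -c "
from h import *
st((18,-34,241))
"
```

```text
t 18.65 loc [ 20.9 -34.9 240.7] F(machine) [-4.3  1.  -3.5] grip 0.009
x-axis yaw -13.27 zdir [ 0.  0. -1.] q [ 0.4   0.38 -0.72  1.75  0.28  1.12 -0.65]
to (18, -34, 241) tool shift mm [-2.9 -0.9 -0.3]
```

Emit:
step_arm --steps '[[[0, 0, 0], [0.5, 0, 0], 255], [[0, 0, 0], [0.5, 0, 0], 255], [[0, 0, 0], [0.5, 0, 0], 255], [[0, 0, 0], [0.5, 0, 0], 255], [[0, 0, 0], [0.5, 0, 0], 255], [[0, 0, 0], [0, 0, 0], 255], [[0, 0, 0], [0, 0, 0], 255], [[0, 0, 0], [0, 0, 0], 255], [[0, 0, 0], [0, 0, 0], 255], [[0, 0, 0], [0, 0, 0], 255]]'

```text
time: 19.9
tool_pos: [0.574, 0.0353, 0.2406]
eef_rot: [-0.0, 0.993, -0.116, -0.0]
contact_force: [-5.2, 0.4, -4.8]
grip_width: 0.007
```

```bash
python3 -c "
from h import *
st((18,-34,241))
c=manip.read_camera('scene')
a=c['pixels'][125:265,290:460]
cv2.imwrite('pics/scene12z.png',cv2.resize(a,None,fx=4,fy=4,interpolation=cv2.INTER_CUBIC))
c=manip.read_camera('wrist')
a=c['pixels'][100:270,220:430]; cv2.imwrite('pics/wrist12z.png',cv2.resize(cv2.convertScaleAbs(a,alpha=1.5,beta=10),None,fx=3.5,fy=3.5,interpolation=cv2.INTER_CUBIC))
"
```

```text
t 19.9 loc [ 23.4 -34.9 240.6] F(machine) [-5.1 -0.8 -4.8] grip 0.007
x-axis yaw -13.27 zdir [-0.  0. -1.] q [ 0.39  0.38 -0.72  1.74  0.28  1.12 -0.64]
to (18, -34, 241) tool shift mm [-5.4 -0.9 -0.4]
```

View pics/wrist12z.png

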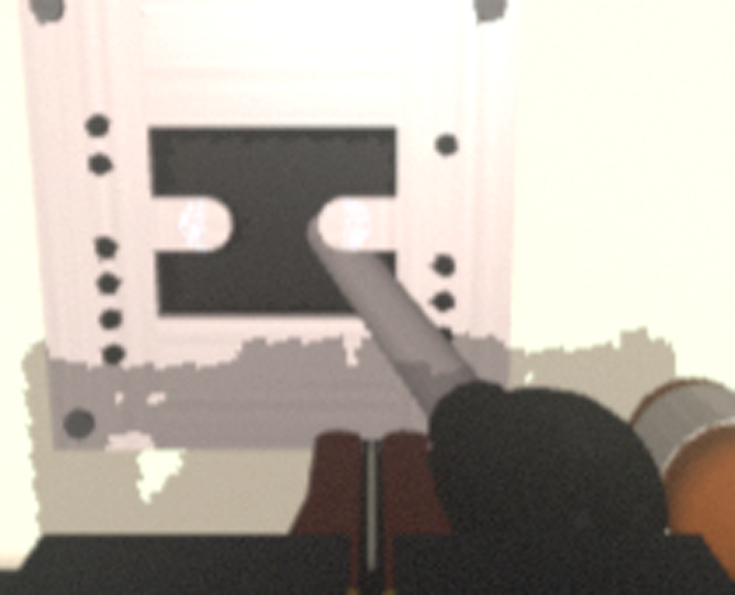

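View pics/scene12z.png

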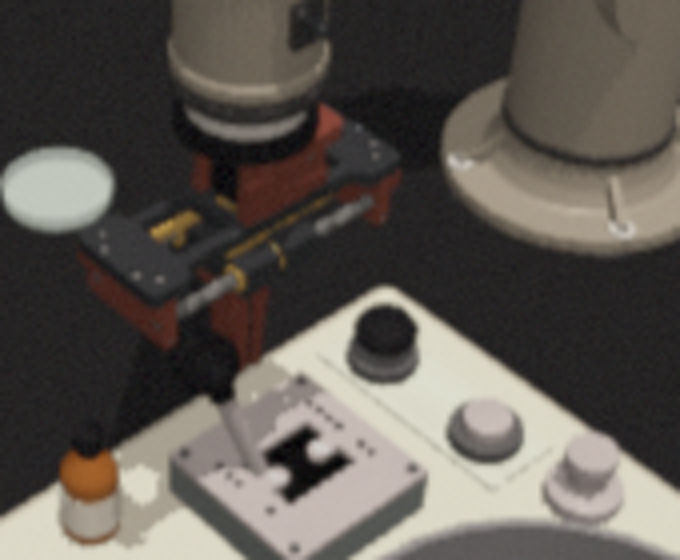

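The force just started to rise (5.1 N). I'll continue the creep.

Emit:
step_arm --steps '[[[0, 0, 0], [0.5, 0, 0], 255], [[0, 0, 0], [0.5, 0, 0], 255], [[0, 0, 0], [0.5, 0, 0], 255], [[0, 0, 0], [0, 0, 0], 255], [[0, 0, 0], [0, 0, 0], 255], [[0, 0, 0], [0, 0, 0], 255], [[0, 0, 0], [0, 0, 0], 255], [[0, 0, 0], [0, 0, 0], 255], [[0, 0, 0], [0, 0, 0], 255], [[0, 0, 0], [0, 0, 0], 255]]'

```text
time: 21.25
tool_pos: [0.5749, 0.0352, 0.2405]
eef_rot: [0.0, 0.993, -0.115, -0.001]
contact_force: [-6.2, 2.6, -2.8]
grip_width: 0.007
```

```bash
python3 -c "
from h import *
st((18,-34,241))
"
```

```text
t 21.25 loc [ 24.2 -34.9 240.5] F(machine) [-6.6  1.1 -2.8] grip 0.007
x-axis yaw -13.26 zdir [-0.001 -0.    -1.   ] q [ 0.39  0.39 -0.72  1.74  0.28  1.12 -0.64]
to (18, -34, 241) tool shift mm [-6.2 -0.9 -0.5]
```

Emit:
step_arm --steps '[[[0, 0, 0], [0.5, 0, 0], 255], [[0, 0, 0], [0.5, 0, 0], 255], [[0, 0, 0], [0.5, 0, 0], 255], [[0, 0, 0], [0.5, 0, 0], 255], [[0, 0, 0], [0, 0, 0], 255], [[0, 0, 0], [0, 0, 0], 255], [[0, 0, 0], [0, 0, 0], 255], [[0, 0, 0], [0, 0, 0], 255], [[0, 0, 0], [0, 0, 0], 255], [[0, 0, 0], [0, 0, 0], 255]]'

```text
time: 22.5
tool_pos: [0.5757, 0.035, 0.2403]
eef_rot: [0.0, 0.993, -0.115, -0.002]
contact_force: [-10.3, 1.8, -1.7]
grip_width: 0.002
```

```bash
python3 -c "
from h import *
st((18,-34,241))
"
```

```text
t 22.5 loc [ 25.1 -34.9 240.3] F(machine) [-10.4  -0.6  -1.7] grip 0.002
x-axis yaw -13.24 zdir [-0.004 -0.    -1.   ] q [ 0.39  0.39 -0.72  1.74  0.28  1.13 -0.64]
to (18, -34, 241) tool shift mm [-7.1 -0.9 -0.7]
```

The force climbs with almost no travel (10.4 N), so the end stop is reached. I'll retreat, rise, and check.

Emit:
step_arm --steps '[[[0, 0, 0], [-5, 0, 0], 255], [[0, 0, 0], [-15, 0, 0], 255], [[0, 0, 0], [-30, 0, 0], 255], [[0, 0, 0], [-30, -15, 0], 255], [[0, 0, 0], [-30, -30, 0], 255], [[0, 0, 0], [-30, -30, 0], 255], [[0, 0, 0], [-8, -2, 0], 255], [[0, 0, 0], [0, 0, 0], 255], [[0, 0, 0], [0, 0, 0], 255], [[0, 0, 0], [0, 0, 0], 255]]'

```text
time: 23.75
tool_pos: [0.4518, 0.1425, 0.2406]
eef_rot: [-0.0, 0.993, -0.117, 0.0]
contact_force: [-0.1, 0.6, -0.1]
grip_width: 0.002
```

```bash
python3 -c "
from h import *
st((-123.5,41.4,170))
for n in ('scene','wrist','top'):
  c=manip.read_camera(n)
  cv2.imwrite(f'pics/{n}13.png',c['pixels'])
  if n!='wrist':
    a=c['pixels'][125:285,290:460] if n=='scene' else c['pixels'][130:240,220:340]
    cv2.imwrite(f'pics/{n}13z.png',cv2.resize(a,None,fx=3.7,fy=3.7,interpolation=cv2.INTER_CUBIC))
"
```

```text
t 23.75 loc [-120.2   41.2  240.6] F(machine) [-0.2  0.5 -0.1] grip 0.002
x-axis yaw -13.39 zdir [ 0.  0. -1.] q [ 0.3   0.21 -0.83  1.96  0.18  1.05 -0.84]
to (-123.5, 41.4, 170) tool shift mm [-3.3 -0.1 70.6]
```

View pics/scene13z.png

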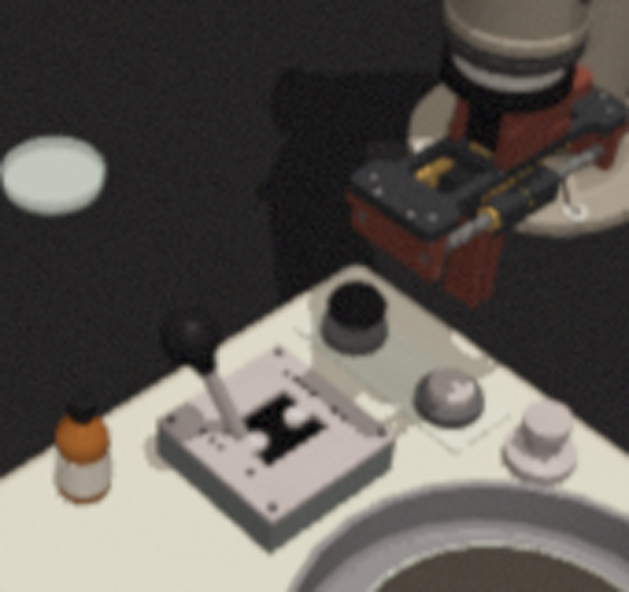

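View pics/top13z.png

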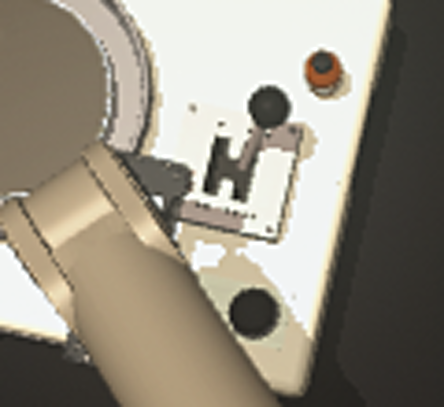

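View pics/wrist13.png

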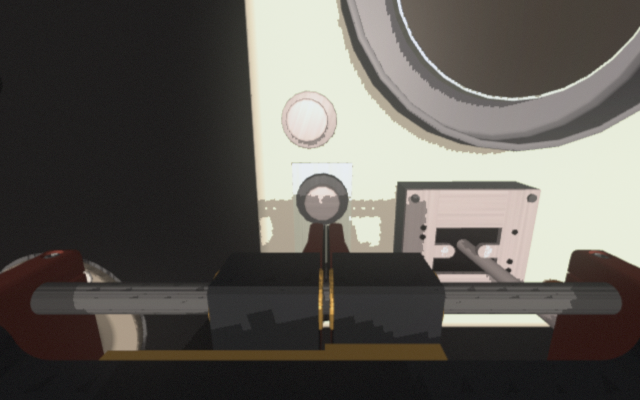

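Both fixed views show the knob clear of the gripper: scene crop about (191,335), top crop (269,106). I'll triangulate it.

```bash
python3 -c "
from h import *
g=lambda u,v,ox,oy:(ox+(u+.5)/3.7-.5,oy+(v+.5)/3.7-.5)
t=g(269,106,220,130); s=g(191,335,290,125)
k=tri(t,s); print(loc(k)); print(loc(plane('top',t,.2546)),loc(plane('scene',s,.2546)))
c=manip.read_camera('wrist')
for z in(.15,.153,.156): print('start wrist',loc(wplane(c,(323,204),z)))
print('chuck',loc(wplane(c,(307,121),.172)))
# black blob refinement
for n,o in(('top',(285,150)),('scene',(342,215))):
  im=cv2.imread(f'pics/{n}13.png'); print(n,im[int((t if n=='top' else s)[1]),int((t if n=='top' else s)[0])])
"
```

```text
[ 49.14646158 -29.18501804 258.31126086]
[ 49.79594934 -28.77981184 254.6       ] [ 46.67363008 -32.00971731 254.6       ]
start wrist [-121.88235447   38.84186499  150.        ]
start wrist [-121.85421683   39.71320962  153.        ]
start wrist [-121.82607919   40.58455425  156.        ]
chuck [-133.5000678   110.17865708  172.        ]
top [68 74 77]
scene [43 43 45]
```

The knob is at local (47–50, −29…−32) against an expected (47.8, −33.8), so it is home in third. Now the start button, at local about (−123, 41), top z ≈ 0.153.

Emit:
step_arm --steps '[[[0, 0, 0], [-2.5, 0, 30], 255], [[0, 0, 0], [0, 0, 30], 255], [[0, 0, 0], [0, 0, 15], 255], [[0, 0, 0], [0, 0, 4], 255], [[0, 0, 0], [0, 0, 3], 255], [[0, 0, 0], [0, 0, 2], 255], [[0, 0, 0], [0, 0, 2], 255], [[0, 0, 0], [0, 0, 2], 255], [[0, 0, 0], [0, 0, 0], 255], [[0, 0, 0], [0, 0, 0], 255]]'

```text
time: 25.2
tool_pos: [0.449, 0.1441, 0.1529]
eef_rot: [-0.0, 0.993, -0.116, 0.0]
contact_force: [0.9, -0.9, 2.2]
grip_width: 0.008
```

```bash
python3 -c "
from h import *
st((-123,41,147))
for n in ('scene','wrist'):
  c=manip.read_camera(n)
  a=c['pixels'][165:265,370:470] if n=='scene' else c['pixels'][150:270,240:400]
  cv2.imwrite(f'pics/{n}14z.png',cv2.resize(a,None,fx=5,fy=5,interpolation=cv2.INTER_CUBIC))
"
```

```text
t 25.2 loc [-123.3   42.2  152.9] F(machine) [ 1.  -0.7  2.2] grip 0.008
x-axis yaw -13.28 zdir [ 0.001  0.    -1.   ] q [ 0.23  0.33 -0.79  2.06  0.3   0.87 -0.96]
to (-123, 41, 147) tool shift mm [0.3 1.2 5.9]
```

View pics/scene14z.png

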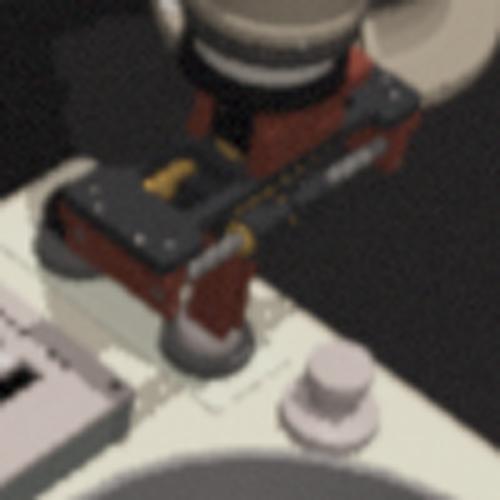

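View pics/wrist14z.png

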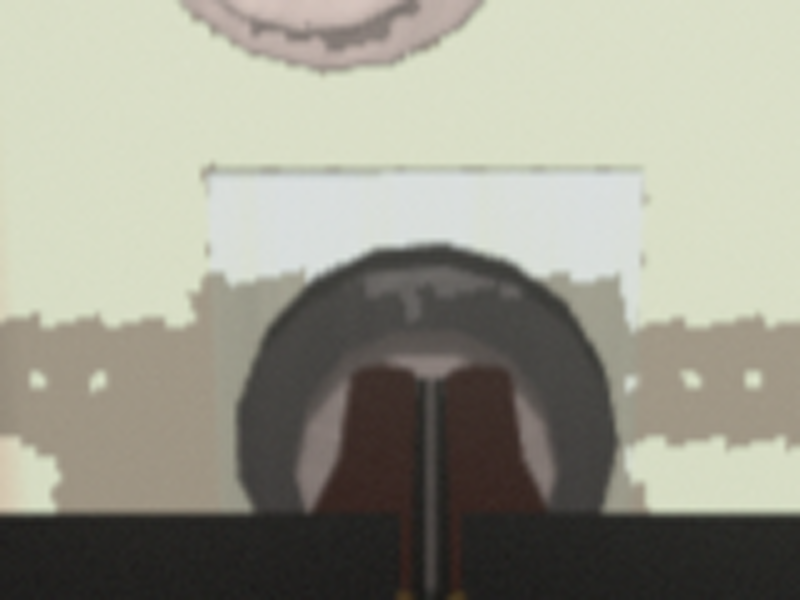

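The fingertips are on the button and inside its rim. Pressing now.

Emit:
step_arm --steps '[[[0, 0, 0], [0, 0, 1], 255], [[0, 0, 0], [0, 0, 1], 255], [[0, 0, 0], [0, 0, 1], 255], [[0, 0, 0], [0, 0, 1], 255], [[0, 0, 0], [0, 0, 1], 255], [[0, 0, 0], [0, 0, 1], 255], [[0, 0, 0], [0, 0, 1], 255], [[0, 0, 0], [0, 0, 0], 255], [[0, 0, 0], [0, 0, 0], 255], [[0, 0, 0], [0, 0, 0], 255]]'

```text
time: 26.55
tool_pos: [0.4491, 0.1442, 0.1479]
eef_rot: [0.001, 0.993, -0.116, 0.001]
contact_force: [-7.1, -4.2, 29.4]
grip_width: 0.004
```

```bash
python3 -c "
from h import *
st((-123,41,147))"
```

```text
t 26.55 loc [-123.2   42.3  147.9] F(machine) [-5.9 -5.7 29.4] grip 0.004
x-axis yaw -13.29 zdir [ 0.001 -0.002 -1.   ] q [ 0.23  0.34 -0.78  2.06  0.32  0.86 -0.97]
to (-123, 41, 147) tool shift mm [0.2 1.3 0.9]
```

Bottomed out: 29 N at z=0.148, against about 5 N for the spring. Releasing upward.

Emit:
step_arm --steps '[[[0, 0, 0], [0, 0, -3], 255], [[0, 0, 0], [0, 0, -4], 255], [[0, 0, 0], [0, 0, -10], 255], [[0, 0, 0], [0, 0, -30], 255], [[0, 0, 0], [0, 0, -50], 255], [[0, 0, 0], [0, 0, -50], 255], [[0, 0, 0], [-30, 0, 0], 255], [[0, 0, 0], [-20, 30, 0], 255], [[0, 0, 0], [0, 50, 0], 255], [[0, 0, 0], [0, 50, 0], 255]]'

```text
time: 27.8
tool_pos: [0.3686, 0.028, 0.2925]
eef_rot: [0.0, 0.993, -0.115, -0.0]
contact_force: [0.9, -0.2, -0.4]
grip_width: 0.005
```

Emit:
step_arm --steps '[[[0, 0, 0], [0, 50, 0], 255], [[0, 0, 0], [0, 50, 0], 255], [[0, 0, 0], [0, 50, 0], 255], [[0, 0, 0], [0, 50, 0], 255], [[0, 0, 0], [0, 50, 0], 255], [[0, 0, 0], [0, 50, 0], 255], [[0, 0, 0], [0, 0, 0], 255], [[0, 0, 0], [0, 0, 0], 255], [[0, 0, 0], [0, 0, 0], 255], [[0, 0, 0], [0, 0, 0], 255]]'

```text
time: 29.05
tool_pos: [0.3016, -0.2621, 0.2927]
eef_rot: [0.0, 0.993, -0.115, -0.0]
contact_force: [-0.5, 1.6, 0.2]
grip_width: 0.008
```

```bash
python3 -c "
from h import *
st()
for n in ('scene','top'):
  c=manip.read_camera(n)
  cv2.imwrite(f'pics/{n}15.png',c['pixels'])
  a=c['pixels'][185:285,290:460] if n=='scene' else c['pixels'][130:240,220:340]
  cv2.imwrite(f'pics/{n}15z.png',cv2.resize(a,None,fx=4.5,fy=4.5,interpolation=cv2.INTER_CUBIC))
"
```

```text
t 29.05 loc [-173.3 -387.1  292.7] F(machine) [-0.9  1.4  0.2] grip 0.008
x-axis yaw -13.17 zdir [-0. -0. -1.] q [ 0.83 -0.05 -0.26  2.05 -0.01  1.13  0.35]
```

View pics/scene15z.png

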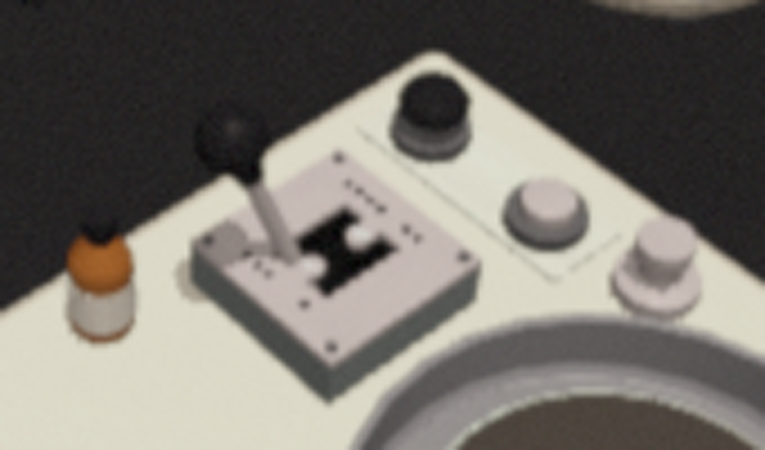

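View pics/top15z.png

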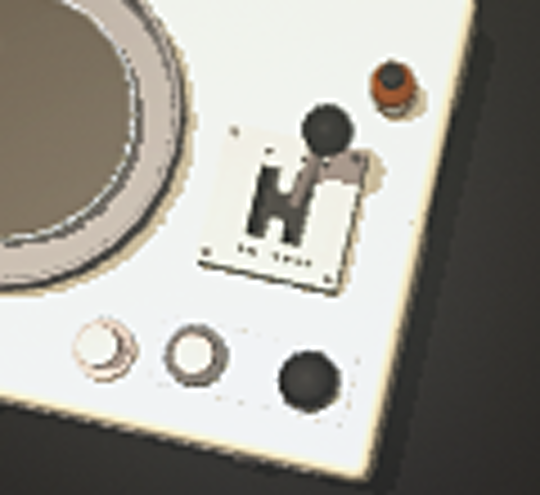

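View pics/scene15.png

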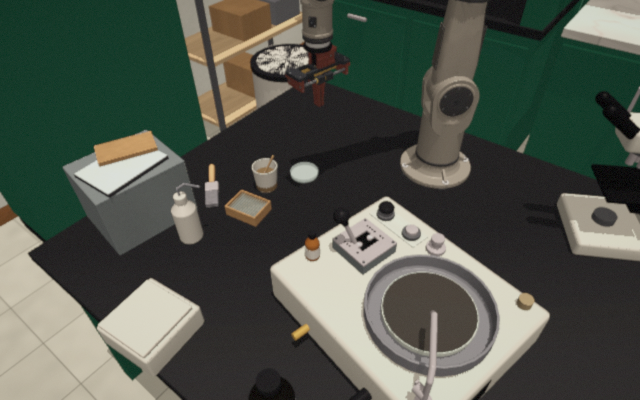

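```bash
python3 -c "
from h import *
t=(220+(327.5)/4.5-.5,130+(131.5)/4.5-.5)
print(loc(tri(t,sz(231,138))),loc(plane('top',t,.2546)),loc(plane('scene',sz(231,138),.2546)))
print('start',tri(( 220+196.5/4.5-.5,130+354.5/4.5-.5),sz(548,200)))
print('diff unused')
a=cv2.imread('pics/scene0.png');b=cv2.imread('pics/scene15.png')
d=(cv2.absdiff(a,b).max(2)>40).astype('uint8'); n,l,s,c=cv2.connectedComponentsWithStats(cv2.dilate(d,np.ones((3,3))))
print([x.tolist() for x in s[1:] if x[4]>60])
"
```

```text
[ 48.45717935 -29.7267993  257.01221958] [ 48.32831606 -28.92334666 254.6       ] [ 47.42854499 -32.21618869 254.6       ]
start [0.44740947 0.14181408 0.15127801]
diff unused
[[224, 0, 56, 74, 2050], [284, 0, 67, 93, 2779], [399, 0, 89, 78, 4506], [429, 75, 26, 41, 535], [421, 78, 6, 29, 133], [455, 80, 26, 50, 706], [402, 151, 9, 13, 79], [363, 211, 22, 41, 532], [332, 217, 26, 28, 364], [328, 242, 9, 11, 63]]
```

Knob x is 47.4–48.5 mm, so fore is about 0.285, fully home. Compared with the first picture, only the arm and the gearstick have changed.

```bash
python3 -c "
from cell import manip
print(manip.hand_in())"
```

```text
the job is handed in; nothing more can be done
None
```

The machine is in third and the start button has been pressed and released. I handed the job in at about 29 s of the 64 s allowed; the hand-in gives no verdict.

**Gear change:** I used only pushes with the closed fingertips. I nudged the stick about 6 mm back to neutral, pushed it across to the right slots, then pushed it forward. It moved at 4–5 N, and at the end stop the push rose to about 10 N, where I stopped.

**Start button:** I pressed it until it bottomed at about 29 N and it sprang back up.

**Last checks:**
- **Gearstick:** the knob sits 47.4–48.5 mm forward of the gate centre, against 47.8 mm expected fully home. Sideways it read −29 to −32 mm against −34 mm expected, a small disagreement.
- **Fore position by fingertip:** working from where the fingertip stopped put the knob about 5 mm further forward than the end stop allows. I put this down to finger and arm give plus calibration error, and trusted the cameras and the force rise instead.
- **Start button:** its top is at about the same height as before the press.
- **Everything else:** comparing the scene camera's first and last pictures shows changes only at the arm and the gearstick. The stop button, dropper, chuck and bench items are unchanged.
- **Wrist camera:** it disagreed with the two fixed cameras by about 5 mm on the gate's position, so I used the fixed cameras.

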